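Hold a discharge paddle in a guarded test station

TASK

First secure the station's slotted guard: turn the turnbutton a quarter turn so that its arm lies square across the guard's front edge. Then take the discharge paddle from its stand, pass its blade down through the slot of the closed guard and gently push the spring-loaded copper bar below it down about 10 mm. Finish while still gripping the paddle upright and holding the bar down; do not let go, do not open the guard, and leave the meter, heat sink and cup where they are.

Things in the scene. Friction and masses are not known exactly. Their poses are not given: they have to be found in the camera images.
- station: Grey steel case on the bench, 180 (own x) x 200 (own y) x 100 mm high, with a steel ledge along the top of its front (-x) side and a hinged guard (aluminium frame, clear panel, white slot bezel) covering the rest of its top. Fixed to the bench, place and yaw vary (yaw up to 0.3 rad either way). Origin at the centre of its underside; z up. The flat top of ledge and guard frame is at z = 100 mm.
- slot (a point): Centre of the mouth of the slot, at the top face of the white plastic bezel (80 x 44 mm, 12 mm thick, stands 3 mm above the guard, so the mouth is 103 mm above the bench). The slot goes straight down; it is 10 mm wide along the point's x and 36 mm long along its y, with a 3 mm bevel round the mouth. Axes parallel to the station's; it lies at (20, 0) mm in the station's frame.
- guard (a joint): Opening angle of the guard about its hinge at the station's back (+x) edge, rad; 0 = shut, where it starts and must stay.
- turnbutton (a joint): Angle of the steel turnbutton, 0 to 1.571 rad, about a vertical pivot on the ledge; grows counter-clockwise seen from above. At 0 its arm (42 mm from the pivot to its end, 16 mm wide, 8 mm high) points along the station's -y, clear of the guard; at 1.571 (stop) it points along the station's +x, across the guard's edge, secured. Starts between 0 and 0.35. Stays where it is left; about 0.04 N m turns it.
- turn_fin (a point): On the turnbutton's pivot axis, 30.5 mm above the ledge top: the point to pinch. An upright steel thumb fin, 10 mm thick, 30 mm long (centred on the pivot, along the arm), its top 40.5 mm and its foot 8.5 mm above the ledge top. At (-73, 0) mm in the station's frame. The point's -y points along the arm and the fin; its x is across the fin.
- paddle_handle (a point): Centre of the handle of the discharge paddle (loose, about 0.12 kg), which stands upright in its wooden stand. Handle: black, 20 mm thick along the point's x, 40 mm along its y, 70 mm tall along its z. Below it a black flange 28 x 52 x 5 mm (60 to 65 mm above the blade's tip), then a steel blade 8 mm thick (x) x 32 mm wide (y), whose tip is 100 mm below this point. The paddle is the same turned by half a turn.
- paddle_tip (a point): Centre of the lower end of the paddle's blade; same axes as the handle's.
- stand: Wooden block 70 x 100 mm, 70 mm high, on a foot plate 90 x 120 mm; fixed, place and yaw vary. The blade stands in its 12 x 36 mm pocket and the flange rests on its top: lift straight up by 65 mm to clear. Origin at the centre of its underside; the paddle's axes are parallel to the stand's.
- bar (a joint): How far the copper contact bar under the slot is pressed down, m; 0 = up, 0.014 = on its stop. A spring pushes it up with about 3 N at 0 and 9 N at the stop, so the weight of the paddle alone does not press it.
- bar_top (a point): Centre of the bar's top face, straight under the slot: 68 mm above the bench when up (35 mm below the slot's mouth). Bar 30 x 85 mm.
- meter: Bystander: yellow handheld meter lying flat, 150 x 75 x 32 mm; origin at the centre of its underside.
- heatsink: Bystander: finned aluminium heat sink, 80 x 110 x 45 mm; origin at the centre of its underside.
- screw_cup: Bystander: white plastic cup, 70 mm across, 60 mm high; origin at the centre of its underside.
There are look-alikes about, which are no part of the job. There is more than one size of the part that bears paddle_handle; the job needs the smallest.

How it is judged:
On the way, in this order (a step that is already met when the one before it is completed fails the run):
1. the turnbutton is turned across the shut guard (value of joint turnbutton above 1.3 rad and value of joint guard below 0.05 rad), for 0.2 s.
2. the blade has gone down through the slot of the shut guard (z of paddle_tip in the frame of slot between -0.06 and -0.015 m and horizontal distance between paddle_tip and slot below 0.008 m and value of joint guard below 0.05 rad), for 0.1 s.
At the end, for the whole second after the job is handed in: The turnbutton stands at 1.3 rad or more with the guard shut (under 0.05 rad), and the fingers still hold the paddle (over 2 N), still and upright within 0.14 rad, its tip within 8 mm of the slot's axis, pressing the copper bar (over 2 N) down by more than 6 mm (all of step 1 and value of joint bar above 0.006 m and contact force between paddle and bar above 2 N and contact force between paddle and the fingers above 2 N and horizontal distance between paddle_tip and slot below 0.008 m and angle between paddle_tip's own z axis and vertical below 0.14 rad and linear speed of paddle below 0.02 m/s); the arm keeps its last pose, push and grip.
It fails at once if the guard is opened (value of joint guard above 0.15 rad).
It fails at once if the bar is rammed (over 40 N) (contact force between paddle and bar above 40 N).
It fails at once if a bystander is moved by more than 30 mm (distance of any of meter, heatsink, screw_cup from where it was at the start of the episode above 0.03 m).
It also fails if it takes over 58 s, if anything falls off the work surface, if the arm or the gripper's body presses on something with over 40 N, if the wrist force passes 120 N, or if a joint passes its speed limit or range.

ROBOT

A 6-joint arm with a two-finger parallel gripper is mounted at the origin on the work surface. World frame = base frame: x ahead of the robot, y to its left, z up, the work surface at z = 0. Lengths are in m, angles in rad, forces in N, time in s.
With the tool pointing down it reaches from about 0.35 to 0.8 m from the base axis. Payload 7.3 kg.
Tool frame: the origin (TCP) lies at the very end of the fingers, on their centre line; the grasp point (between the pads) lies env.grip_depth behind it (env.grip_depth is the distance from the TCP to the grasp point, in m); y points along the fingers, x is the direction in which the jaws open and shut, and the axes are right-handed (so a half turn about y gives the same grasp; the last joint's range is limited). The gripper opens to 85 mm and grips with 20 to 120 N. Pads are 22 mm wide; open, the fingers measure 114 mm over their backs; the gripper's body (76 mm by 85 mm) begins 54 mm behind the grasp point. The pads swing forward as they close: fully open they stand 13 mm farther back than shut.
Start: joints at [1.132, 0.342, 1.524, -0, 1.275, -0.146], TCP at [0.152, 0.503, 0.231] pointing down, gripper open.
Joint ranges: [-2.53, 2.53], [-0.77, 2.02], [0.04, 2.7], [-1, 4.14], [0.28, 2.66], [-3.11, 3.11]. Speed limits (rad/s): [2.57, 2.57, 3.14, 3.14, 3.14, 3.14].

INTERFACE

Orientations are given as a 3x3 rotation matrix whose columns are the frame's x, y, z axes.
In Python, from station import env, viewer, job gives the robot as it stands. The module is installed in compiled form; this text tells all that it offers.
- The arm moves only by the tool play_rows, never from a script. Its argument "commands" is a list of rows, each a list of 5 numbers: the gripper command: -1 is fully open, 1 is shut, values between are in proportion, then the shift along the tool's x, y, z in m, then the turn about the tool's y in degrees. A call has 1 to 10 rows; each row is the pose to reach, as a shift and turn from the pose commanded when the call began, along the tool's axes at that moment; what a row does not reach only later rows make up. A row lasts 1/8 s, in which the tool goes at most 62.5 mm and 10.7 degrees, less where a joint would pass 70% of its speed; a pose out of reach is approached as far as the arm can. A call with a gripper value outside its range is refused whole. The fingers move at their own pace and stop on an object; the grip force is fixed at half the most. Time passes only in rows, so rows that repeat a pose let the fingers close. It gives the time, the measured TCP pose, the force and the opening at its end, in the units of the state.
- env.state(): the state, without advancing time (a new reading comes with each control period).
- viewer.grab_frame(name): name is "scene" or "top" or "wrist"; returns a dict with "pixels" (420x560x3 uint8, red, green, blue), "camera_matrix" (3x3 intrinsics, pixels), "distortion" ([k1, k2, p1, p2, k3] as OpenCV has them; the pictures are not rectified), "R" (3x3) and "t" (3): a world point X has camera coordinates R X + t. Camera axes: x right, y down, z forward; pixel columns grow to the right and rows downward; lengths in m; the calibration is good to about 2 mm. A picture is of the moment at which its call begins. There is no depth.
- job.finish_job(): hands the job in, once; it reports no verdict.
The state is a dict: "time_s": time; "joints": joint angles; "qd": joint speeds; "tau": joint torques, N m; "ee_pos": TCP position; "ee_rot": TCP orientation; "ft_force": force on the tool from outside, world axes, zero at the start; "ft_torque": the same for the moment, N m; "opening": finger opening in m.
Only numpy, scipy, OpenCV 4.12 (cv2) and the standard library are available. Lean on these libraries where they do the work, as an engineer would, in place of code of your own. Each camera call takes 0.05 s, during which the arm holds its last target.

## Working session

There is one attempt and no reset: what is moved stays moved. The work goes in short steps, Python scripts to look and compute and a tool call to move; the robot and the scene stay as the last step left them, time stands still between calls to the robot, and variables do not carry over. Pictures are saved under pics/ and viewed, and the job is handed in when it is done.

Besides the shell and the picture viewer there is one more tool, called after "Request:" as a command line: name --pt "numbers of a row" for each row, then --argument value for the rest. play_rows: Moves the arm, as the interface text tells. Its arguments: {"type":"object","properties":{"commands":{"type":"array","items":{"type":"array","items":{"type":"number"}}}},"required":["commands"]}

```bash
mkdir -p pics; ls
python3 - <<'E'
from station import env, viewer
import cv2, numpy as np
s=env.state()
for k,v in s.items(): print(k,np.round(v,4).tolist())
print(env.grip_depth)
for n in ["scene","top","wrist"]:
    f=viewer.grab_frame(n); cv2.imwrite(f"pics/{n}0.png",f["pixels"][:,:,::-1])
    print(n,np.round(f["camera_matrix"],1).tolist(),f["distortion"],np.round(f["R"],3).tolist(),np.round(f["t"],3))
E
```

```text
pics
time_s 0.0
joints [1.132, 0.3427, 1.525, 0.0, 1.2754, -0.146]
qd [-0.0004, -0.0008, -0.001, 0.001, -0.0, -0.0009]
tau [-0.0013, -43.3679, -24.6013, -0.0003, 0.0079, -0.0]
ee_pos [0.1513, 0.5023, 0.2306]
ee_rot [[0.2887, -0.0007, -0.9574], [0.9574, -0.0014, 0.2887], [-0.0016, -1.0, 0.0003]]
ft_force [-0.9975, 1.0177, -0.3666]
ft_torque [-0.019, 0.0114, -0.0048]
opening 0.0854
0.0187
scene [[470.0, 0.0, 280.4], [0.0, 470.0, 211.9], [0.0, 0.0, 1.0]] [0.0534653 0.        0.        0.        0.       ] [[-0.703, 0.711, -0.007], [0.452, 0.44, -0.776], [-0.549, -0.549, -0.631]] [ 0.389 -0.163  1.483]
top [[449.4, 0.0, 284.3], [0.0, 449.4, 216.8], [0.0, 0.0, 1.0]] [-0.03159575  0.          0.          0.          0.        ] [[0.022, -1.0, -0.009], [-0.984, -0.02, -0.178], [0.178, 0.012, -0.984]] [-0.002  0.591  1.061]
wrist [[339.7, 0.0, 285.3], [0.0, 339.7, 216.0], [0.0, 0.0, 1.0]] [-0.08013808  0.          0.          0.          0.        ] [[0.289, 0.957, -0.0], [0.904, -0.274, 0.327], [0.313, -0.095, -0.945]] [-0.525 -0.043  0.38 ]
```

View pics/scene0.png

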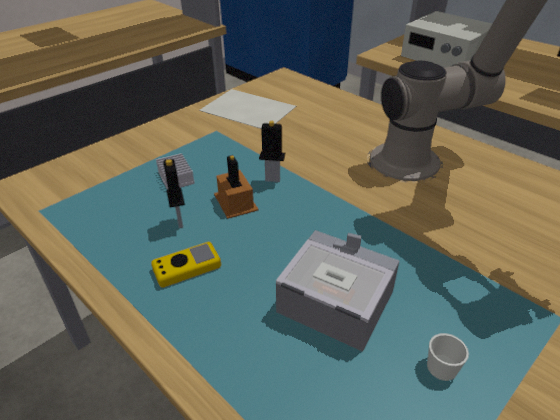

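View pics/top0.png

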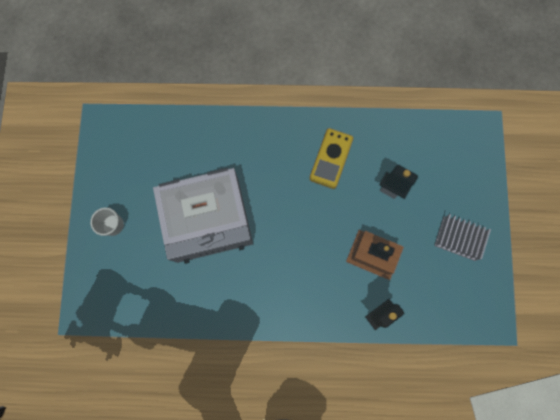

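View pics/wrist0.png

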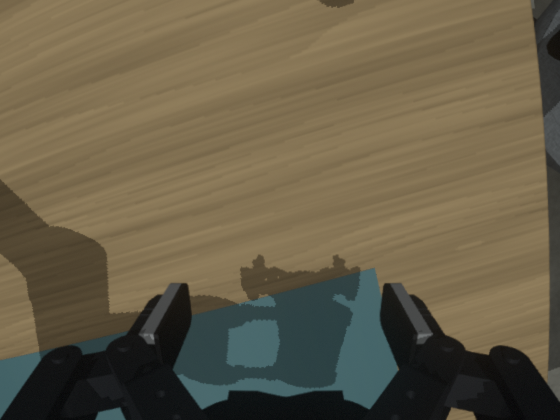

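```bash
cat > h.py <<'E'
import cv2, numpy as np
from station import env, viewer
def ray(f,px):
    K=np.array(f["camera_matrix"]);d=np.array(f["distortion"])
    u=cv2.undistortPoints(np.array(px,float).reshape(-1,1,2),K,d).reshape(-1,2)
    R=np.array(f["R"]);t=np.array(f["t"])
    D=np.c_[u,np.ones(len(u))]@R
    return -R.T@t,D
def plane(f,px,z):
    c,D=ray(f,px); return c+D*((z-c[2])/D[:,2])[:,None]
def proj(f,X):
    R=np.array(f["R"]);
    return cv2.projectPoints(np.array(X,float).reshape(-1,1,3),cv2.Rodrigues(R)[0],np.array(f["t"]),np.array(f["camera_matrix"]),np.array(f["distortion"]))[0].reshape(-1,2)
def tri(f1,p1,f2,p2):
    A=[];b=[]
    for f,p in((f1,p1),(f2,p2)):
        c,D=ray(f,[p]);d=D[0]/np.linalg.norm(D[0]);M=np.eye(3)-np.outer(d,d);A.append(M);b.append(M@c)
    x=np.linalg.lstsq(np.vstack(A),np.hstack(b),rcond=None)[0]; return x
def crop(f,r0,r1,c0,c1,k,name):
    cv2.imwrite(name,cv2.resize(f["pixels"][r0:r1,c0:c1,::-1],None,fx=k,fy=k,interpolation=cv2.INTER_CUBIC))
E
python3 - <<'E'
from h import *
f=viewer.grab_frame("top"); crop(f,155,275,140,260,5,"pics/t1.png"); crop(f,215,335,330,430,5,"pics/t2.png")
f=viewer.grab_frame("scene"); crop(f,220,340,265,405,5,"pics/s1.png"); crop(f,110,230,150,300,5,"pics/s2.png")
E
```

```text
(no output)
```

View pics/t1.png

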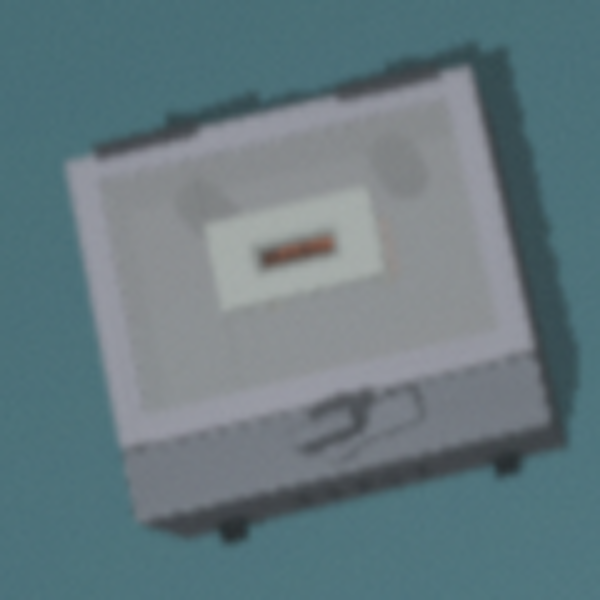

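View pics/t2.png

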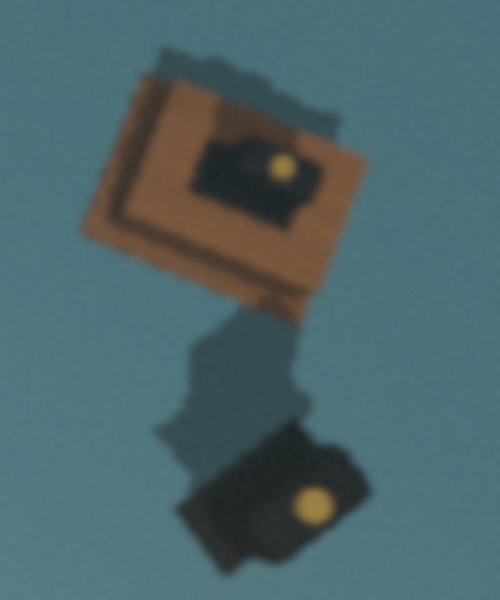

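View pics/s1.png

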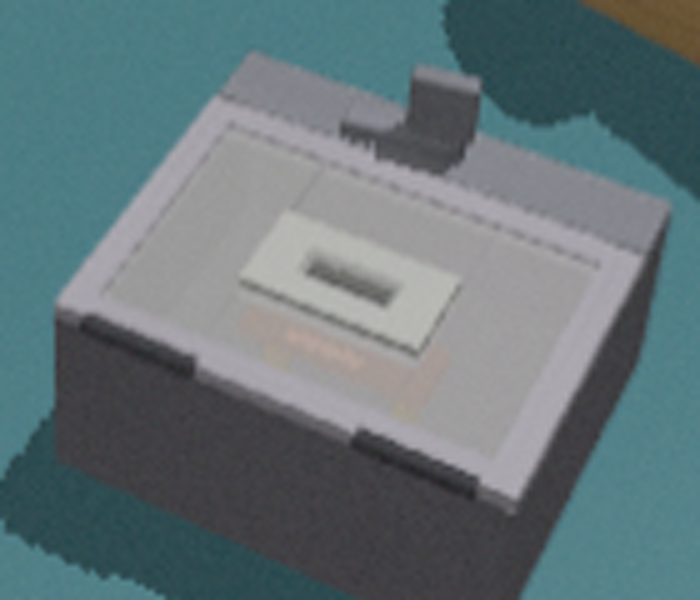

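View pics/s2.png

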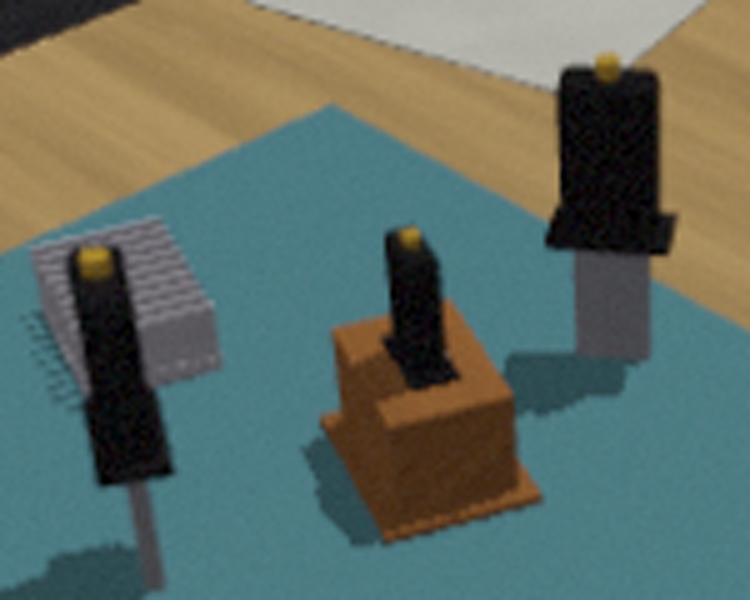

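Run:
```python
from h import *
f=viewer.grab_frame("top"); g=viewer.grab_frame("scene")
def T(p): return np.array(p)/5+[140,155]-0.4
C=T([(65,160),(470,65),(552,420),(140,520)]); W=plane(f,C,.1); print(np.round(W,4)); 
print([np.linalg.norm(W[i]-W[(i+1)%4]).round(4) for i in range(4)], W.mean(0).round(4))
for e in (W[0]-W[1],W[3]-W[2]): print('yaw y',np.arctan2(-e[0],e[1]))
for e in (W[0]-W[3],W[1]-W[2]): print('yaw x',np.arctan2(e[1],e[0]))
B=plane(f,T([(205,222),(367,185),(383,272),(222,310)]),.103); print(B.mean(0).round(4),[np.linalg.norm(B[i]-B[(i+1)%4]).round(4) for i in range(4)])
for e in (B[0]-B[1],B[3]-B[2]): print('yawb y',np.arctan2(-e[0],e[1]))
S=lambda p:np.array(p)/5+[265,220]-0.4
B=plane(g,S([(290,210),(462,280),(418,352),(240,282)]),.103); print('scene bez',B.mean(0).round(4),[np.linalg.norm(B[i]-B[(i+1)%4]).round(4) for i in range(4)])
for e in (B[0]-B[1],B[3]-B[2]): print('yawb',np.arctan2(-e[0],e[1]))
# mask bezel
im=f["pixels"].astype(int); m=((im.min(2)>160)&(im[:,:,2]-im[:,:,0]<3)).astype(np.uint8); m[:155]=0;m[275:]=0;m[:,:140]=0;m[:,260:]=0
n,l,st,ce=cv2.connectedComponentsWithStats(m); print(st)
# stand
hsv=cv2.cvtColor(f["pixels"],cv2.COLOR_RGB2HSV); 
P=lambda p:np.array(p)/5+[330,215]-0.4
st=P([(145,75),(368,160),(300,322),(82,235)]); w=plane(f,st,.0); print('stand',w.round(4).tolist())
top=P([(172,80),(368,160),(318,290),(120,215)]); w=plane(f,top,.07); print(w.mean(0).round(4),[np.linalg.norm(w[i]-w[(i+1)%4]).round(4) for i in range(4)])
for e in (w[0]-w[1],w[3]-w[2]): print('yaw', np.arctan2(-e[0],e[1]))
for e in (w[0]-w[3],w[1]-w[2]): print('yawx', np.arctan2(e[1],e[0]))
q=lambda p:np.array(p)/5+[150,110]-0.4
print('knob', tri(f,P([(283,167)])[0],g,q([(411,238)])[0]).round(4))
```

```text
[[0.6505 0.33   0.1   ]
 [0.7016 0.136  0.1   ]
 [0.5291 0.0899 0.1   ]
 [0.4777 0.2817 0.1   ]]
[np.float64(0.2007), np.float64(0.1786), np.float64(0.1986), np.float64(0.1794)] [0.5897 0.2094 0.1   ]
yaw y 0.2577035313607565
yaw y 0.2619137387983358
yaw x 0.2729340782649147
yaw x 0.2608551138886432
[0.6091 0.2157 0.103 ] [np.float64(0.0793), np.float64(0.0434), np.float64(0.0784), np.float64(0.0439)]
yawb y 0.25068996084845363
yawb y 0.2572941909954335
scene bez [0.6131 0.2168 0.103 ] [np.float64(0.0785), np.float64(0.0445), np.float64(0.0781), np.float64(0.0472)]
yawb -2.9019820166398667
yawb -2.867140749316243
[[     0      0    560    420 235196]
 [   194    198      1      1      1]
 [   189    203      1      1      1]
 [   184    207      2      2      2]]
stand [[0.5713, -0.1812, 0.0], [0.5295, -0.2955, 0.0], [0.4462, -0.2591, 0.0], [0.4881, -0.1485, 0.0]]
[ 0.5075 -0.2178  0.07  ] [np.float64(0.1013), np.float64(0.0678), np.float64(0.1004), np.float64(0.0708)]
yaw -0.3747029622635879
yaw -0.34479327947817295
yawx -0.368883898721906
yawx -0.38340254010656605
knob [ 0.5088 -0.2206  0.1463]
```

```bash
cat >> h.py <<'E'
def mv(x,y,z,ang):
    s=env.state();R=np.array(s["ee_rot"]);p=np.array(s["ee_pos"])
    d=R.T@(np.array([x,y,z])-p); a0=np.arctan2(R[1,0],R[0,0])
    da=(ang-a0+np.pi)%(2*np.pi)-np.pi
    # turn about tool y (down): world-ccw = negative
    print("shift mm",(d*1000).round(1),"turn deg",np.degrees(-da).round(2),"cur",p.round(4),"ang",a0.round(4))
E
python3 - <<'E'
from h import *
f=viewer.grab_frame("wrist");R=f["R"];c=-R.T@f["t"];s=env.state();E=np.array(s["ee_rot"])
print("cam in tool",E.T@(c-s["ee_pos"]),"dir",E.T@R[2],"up",E.T@-R[1])
g=viewer.grab_frame("scene")
S=lambda p:np.array(p)/5+[265,220]-0.4
w=plane(g,S([(415,70),(480,80)]),.1405);print(w); e=w[0]-w[1];print(np.arctan2(e[1],e[0]))
mv(.519,.19,.30,.4)
E
```

```text
cam in tool [ 0.00070785 -0.14254168  0.08369293] dir [ 8.12628208e-04  9.44806810e-01 -3.27626969e-01] up [0.00120586 0.32762591 0.94480676]
[[0.52886726 0.17918442 0.1405    ]
 [0.51466753 0.20284767 0.1405    ]]
-1.0303216372997828
shift mm [-193.3  -68.7 -442.1] turn deg 50.31 cur [0.1515 0.5026 0.2312] ang 1.278
```

Request:
play_rows --pt "-1 -0.02 -0.035 -0.044 4" --pt "-1 -0.04 -0.07 -0.09 8" --pt "-1 -0.06 -0.07 -0.135 13" --pt "-1 -0.08 -0.07 -0.18 17" --pt "-1 -0.1 -0.07 -0.225 22" --pt "-1 -0.12 -0.07 -0.27 26" --pt "-1 -0.14 -0.07 -0.315 31" --pt "-1 -0.16 -0.07 -0.36 35" --pt "-1 -0.18 -0.07 -0.405 39" --pt "-1 -0.193 -0.07 -0.442 42.3"

```text
time_s: 1.7
ee_pos: [0.5203, 0.1887, 0.3013]
ee_rot: [[0.859, 0.0, -0.511], [0.511, 0.0, 0.859], [0.0, -1.0, -0.0]]
ft_force: [0.7, 0.9, -0.1]
opening: 0.0852
```

Request:
play_rows --pt "-1 0 0 0 0" --pt "-1 0 0 0 0"

```text
time_s: 1.95
ee_pos: [0.5186, 0.1905, 0.3012]
ee_rot: [[0.858, -0.001, -0.514], [0.514, 0.0, 0.858], [-0.0, -1.0, 0.001]]
ft_force: [0.1, 0.3, -0.3]
opening: 0.085
```

Run:
```python
from h import *
s=env.state();print(s["time_s"],np.array(s["ee_pos"]).round(4),np.array(s["joints"]).round(3))
f=viewer.grab_frame("wrist");crop(f,0,420,0,560,1.4,"pics/w1.png")
t=.26;c=np.array([.590,.2095]);R=np.array([[np.cos(t),-np.sin(t)],[np.sin(t),np.cos(t)]])
for n,p,z in(("slot",(.02,0),.103),("fin",(-.073,0),.1405)):
    w=c+R@np.array(p);print(n,w,proj(f,[*w,z])*1.4)
```

```text
1.95 [0.5186 0.1905 0.3012] [ 0.213  0.351  1.318  0.     1.473 -0.327]
slot [0.6093278  0.21464161] [[516.90288833 293.18420106]]
fin [0.51945353 0.19073312] [[398.73604369 273.73500872]]
```

View pics/w1.png

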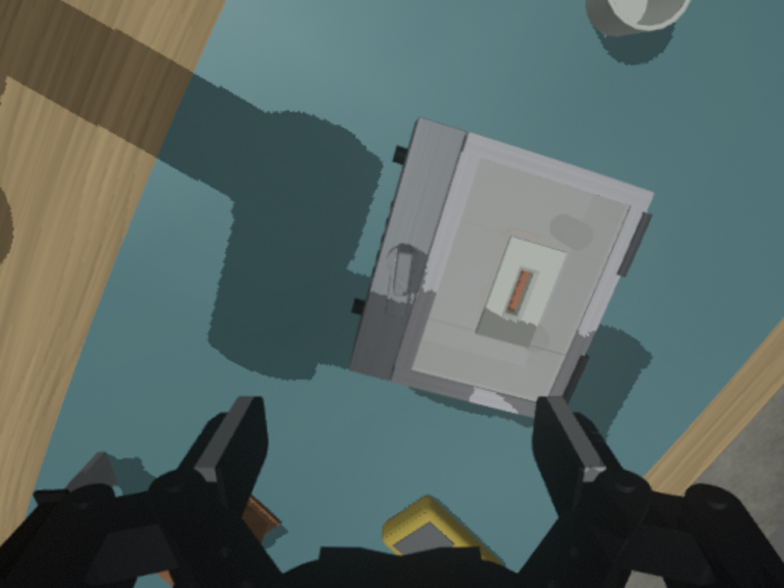

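Run:
```python
from h import *
f=viewer.grab_frame("wrist");crop(f,160,235,250,325,8,"pics/w2.png");crop(f,155,255,330,430,6,"pics/w3.png")
```

```text
(no output)
```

View pics/w2.png

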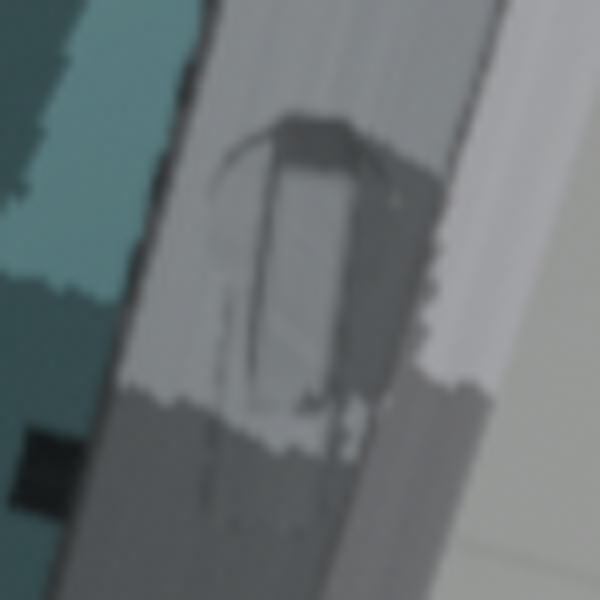

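View pics/w3.png

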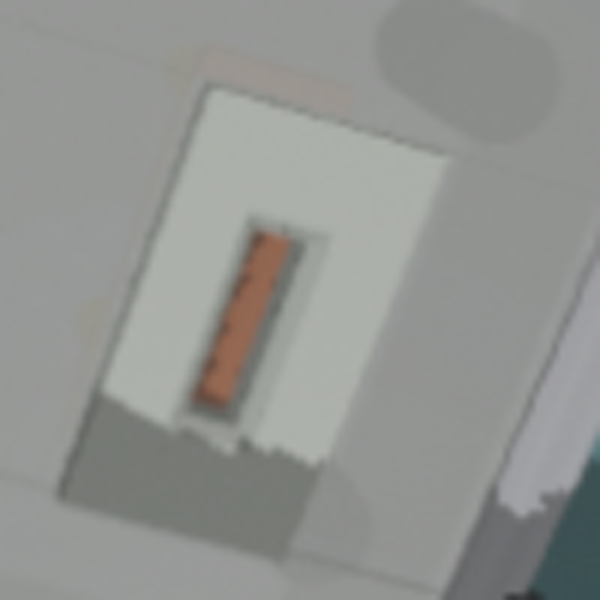

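Run:
```python
from h import *
f=viewer.grab_frame("wrist")
F=plane(f,np.array([(272,165),(355,172),(330,408),(248,402)])/8+[250,160]-.45,.1405)
print(F.mean(0).round(4),[np.linalg.norm(F[i]-F[(i+1)%4]).round(4) for i in range(4)])
for e in (F[3]-F[0],F[2]-F[1]): print(np.arctan2(e[1],e[0])+np.pi/2)
B=plane(f,np.array([(205,88),(448,155),(285,560),(60,497)])/6+[330,155]-.45,.103)
print(B.mean(0).round(4),[np.linalg.norm(B[i]-B[(i+1)%4]).round(4) for i in range(4)])
for e in (B[0]-B[3],B[1]-B[2]): print(np.arctan2(-e[0],e[1]))
for e in (B[1]-B[0],B[2]-B[3]): print(np.arctan2(e[1],e[0]))
S=plane(f,np.array([(250,215),(328,235),(250,440),(177,415)])/6+[330,155]-.45,.103);print(S.mean(0).round(4))
mv(.5195,.1905,.17,.545)
```

```text
[0.5212 0.1923 0.1405] [np.float64(0.0095), np.float64(0.0285), np.float64(0.0097), np.float64(0.0286)]
0.4399645410710744
0.4451188707640952
[0.6112 0.2158 0.103 ] [np.float64(0.0448), np.float64(0.0794), np.float64(0.0443), np.float64(0.078)]
0.2686986397286482
0.2622551401331644
0.2817484170440708
0.24952083211204698
[0.6111 0.2166 0.103 ]
shift mm [  0.7 131.6  -1.2] turn deg -0.21 cur [0.5183 0.1911 0.3016] ang 0.5414
```

Run:
```python
from h import *
mv(.5205,.1917,.114,.4425)
```

```text
shift mm [  2.2 187.6  -0.7] turn deg 5.66 cur [0.5183 0.1911 0.3016] ang 0.5414
```

Request:
play_rows --pt "-1 0.002 0.03 0 3" --pt "-1 0.002 0.07 0 5.7" --pt "-1 0.002 0.11 0 5.7" --pt "-1 0.002 0.145 0 5.7" --pt "-1 0.002 0.17 -0.001 5.7" --pt "-1 0.002 0.187 -0.001 5.7" --pt "-1 0.002 0.187 -0.001 5.7"

```text
time_s: 2.98
ee_pos: [0.52, 0.191, 0.1135]
ee_rot: [[0.904, -0.002, -0.427], [0.427, -0.0, 0.904], [-0.002, -1.0, 0.001]]
ft_force: [-0.2, -0.2, 0.1]
opening: 0.0857
```

Run:
```python
from h import *
mv(.5205,.1917,.114,.4425)
f=viewer.grab_frame("wrist");crop(f,0,420,0,560,1.4,"pics/w4.png")
```

```text
shift mm [ 0.7 -0.5  0.4] turn deg -0.05 cur [0.52   0.191  0.1135] ang 0.4416
```

View pics/w4.png

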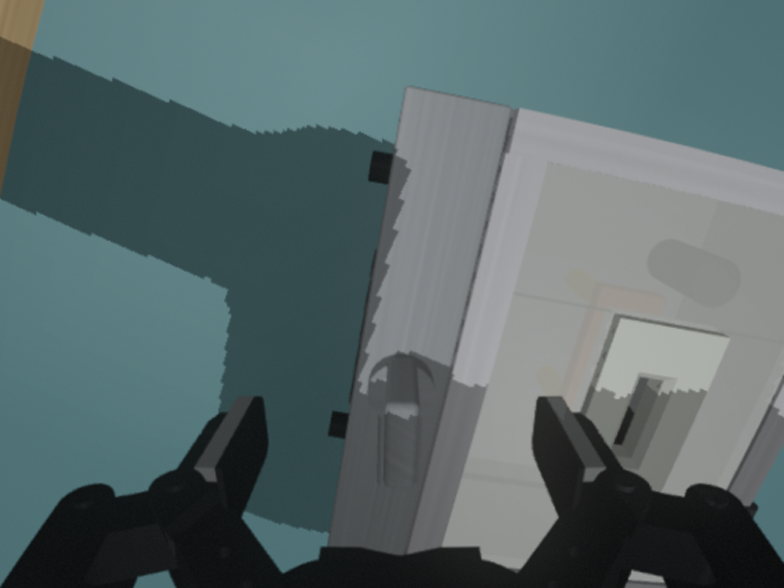

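Request:
play_rows --pt "0 0 0 0 0" --pt "1 0 0 0 0" --pt "1 0 0 0 0" --pt "1 0 0 0 0" --pt "1 0 0 0 0" --pt "1 0 0 0 0" --pt "1 0 0 0 0"

```text
time_s: 3.9
ee_pos: [0.5209, 0.1902, 0.1147]
ee_rot: [[0.905, -0.001, -0.426], [0.426, -0.0, 0.905], [-0.001, -1.0, -0.0]]
ft_force: [-2.6, -1.6, 5.9]
opening: 0.009
```

Request:
play_rows --pt "1 0 0 0 -5" --pt "1 0 0 0 -13" --pt "1 0 0 0 -21" --pt "1 0 0 0 -29" --pt "1 0 0 0 -37" --pt "1 0 0 0 -45" --pt "1 0 0 0 -53" --pt "1 0 0 0 -61" --pt "1 0 0 0 -69" --pt "1 0 0 0 -75"

```text
time_s: 5.15
ee_pos: [0.5211, 0.1907, 0.1147]
ee_rot: [[-0.181, 0.0, -0.983], [0.983, 0.001, -0.181], [0.001, -1.0, -0.0]]
ft_force: [-2.5, -0.2, 5.3]
opening: 0.0089
```

Request:
play_rows --pt "1 0 0 0 -2" --pt "1 0 0 0 -4" --pt "1 0 0 0 -4" --pt "1 0 0 0 -4"

```text
time_s: 5.65
ee_pos: [0.5211, 0.1908, 0.1147]
ee_rot: [[-0.245, 0.0, -0.97], [0.97, 0.001, -0.245], [0.001, -1.0, -0.0]]
ft_force: [-2.0, -0.0, 6.1]
opening: 0.009
```

Run:
```python
from h import *
s=env.state();print(s["ft_force"],s["ft_torque"],s["opening"])
mv(.5205,.1917,.114,.4425)
f=viewer.grab_frame("wrist");crop(f,0,420,0,560,1.4,"pics/w5.png")
```

```text
[-2.00747347 -0.00750999  6.14142209] [0.05534143 0.48979229 0.05739802] 0.008965400543064151
shift mm [1.1 0.7 0.4] turn deg 78.8 cur [0.5211 0.1908 0.1147] ang 1.8178
```

View pics/w5.png

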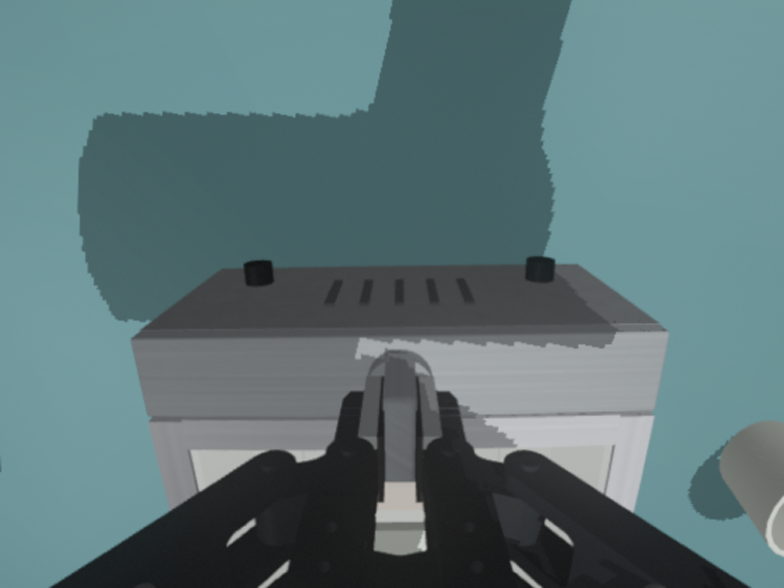

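Request:
play_rows --pt "-1 0 0 0 0" --pt "-1 0 0 0 0" --pt "-1 0 0 0 0" --pt "-1 0 0 0 0" --pt "-1 0 -0.03 0 0" --pt "-1 0 -0.09 0 0" --pt "-1 0 -0.15 0 0" --pt "-1 0 -0.2 0 0" --pt "-1 0 -0.2 0 0"

```text
time_s: 6.82
ee_pos: [0.5228, 0.1908, 0.3189]
ee_rot: [[-0.246, 0.009, -0.969], [0.969, 0.002, -0.246], [-0.0, -1.0, -0.009]]
ft_force: [0.0, -0.3, -0.4]
opening: 0.0853
```

Run:
```python
from h import *
f=viewer.grab_frame("top"); g=viewer.grab_frame("scene")
P=lambda p:np.array(p)/5+[330,215]-0.4
q=lambda p:np.array(p)/5+[150,110]-0.4
print('knob big', tri(f,P([(314,507)])[0],g,q([(607,66)])[0]).round(4))
mv(.508,-.2185,.31,-.37)
crop(f,155,275,140,260,5,"pics/t3.png")
w=viewer.grab_frame("wrist");crop(w,0,420,0,560,1.4,"pics/w6.png")
```

```text
knob big [ 0.3615 -0.2225  0.1887]
shift mm [-393.2    4.1  113.2] turn deg 125.42 cur [0.5211 0.1905 0.3142] ang 1.819
```

View pics/w6.png

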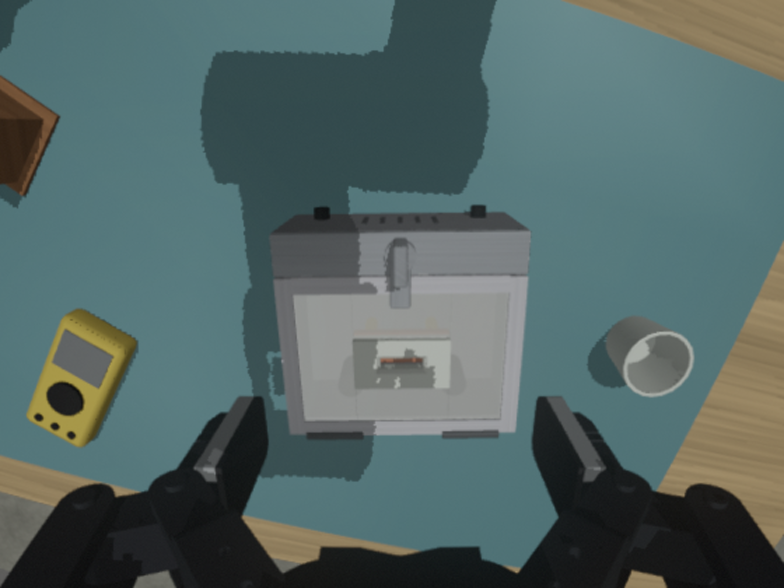

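Request:
play_rows --pt "-1 -0.03 0 0.01 8" --pt "-1 -0.07 0 0.02 18" --pt "-1 -0.11 0 0.03 28" --pt "-1 -0.15 0 0.045 38" --pt "-1 -0.19 0 0.055 48" --pt "-1 -0.23 0 0.065 58" --pt "-1 -0.27 0 0.075 68" --pt "-1 -0.31 0 0.09 78" --pt "-1 -0.35 0 0.1 88" --pt "-1 -0.393 0 0.113 98"

```text
time_s: 8.22
ee_pos: [0.5076, -0.2192, 0.3123]
ee_rot: [[0.995, -0.003, -0.103], [0.103, 0.002, 0.995], [-0.003, -1.0, 0.002]]
ft_force: [1.1, -0.6, 0.0]
opening: 0.0854
```

Request:
play_rows --pt "-1 0 0 0 9" --pt "-1 0 0 0 18" --pt "-1 0 0 0 27.4" --pt "-1 0 0 0 27.4" --pt "-1 0 0 0 27.4"

```text
time_s: 8.85
ee_pos: [0.508, -0.2181, 0.3133]
ee_rot: [[0.934, -0.002, 0.358], [-0.358, 0.001, 0.934], [-0.002, -1.0, 0.0]]
ft_force: [0.2, 0.2, -0.4]
opening: 0.0855
```

Run:
```python
from h import *
mv(.508,-.2185,.31,-.37)
w=viewer.grab_frame("wrist");crop(w,0,420,0,560,1.4,"pics/w7.png")
print(proj(w,[.508,-.2185,.145])*1.4)
```

```text
shift mm [ 0.1  3.3 -0.4] turn deg 0.21 cur [ 0.508  -0.2181  0.3133] ang -0.3664
[[398.91192663 272.39680013]]
```

View pics/w7.png

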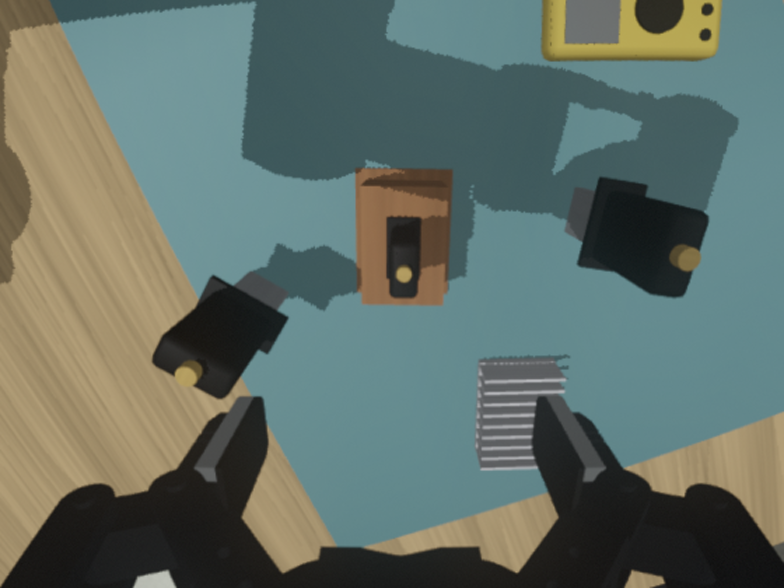

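Run:
```python
from h import *
w=viewer.grab_frame("wrist");crop(w,115,225,245,335,6,"pics/w8.png")
```

```text
(no output)
```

View pics/w8.png

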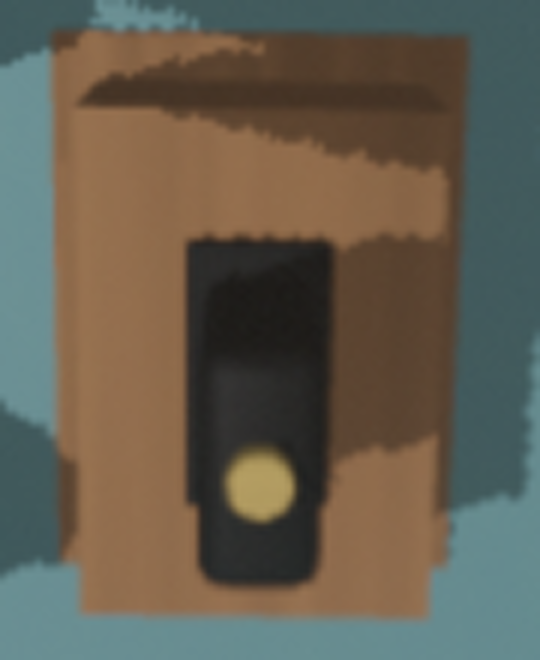

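Run:
```python
from h import *
w=viewer.grab_frame("wrist")
o=lambda p:np.array(p)/6+[245,115]-.42
F=plane(w,o([(78,612),(430,617),(447,108),(77,105)]),.07)
print(F.mean(0).round(4),[np.linalg.norm(F[i]-F[(i+1)%4]).round(4) for i in range(4)])
for e in (F[1]-F[0],F[2]-F[3]): print(np.arctan2(e[1],e[0]))
for e in (F[3]-F[0],F[2]-F[1]): print(np.arctan2(-e[0],e[1]))
print('knob',plane(w,o([(260,486)]),.15))
G=plane(w,o([(187,238),(333,240)]),.075); print('flange back mid',G.mean(0),np.linalg.norm(G[1]-G[0]))
d=G.mean(0)[:2]-[.508,-.2185]; print(np.linalg.norm(d),d@[np.cos(-.37),np.sin(-.37)], np.arctan2(*(G[1]-G[0])[1::-1]))
```

```text
[ 0.5114 -0.2186  0.07  ] [np.float64(0.0707), np.float64(0.1002), np.float64(0.0688), np.float64(0.0997)]
-0.38316442570013093
-0.3759644131225935
-0.3915855808388285
-0.37190820878802827
knob [[ 0.51096496 -0.21939255  0.15      ]]
flange back mid [ 0.52107582 -0.19440568  0.075     ] 0.027275938436676937
0.027413741996140203 0.0034780647148190107 -0.3817581156892114
```

Run:
```python
from h import *
mv(.5105,-.2195,.097,-.378)
```

```text
shift mm [  2.8 217.   -0.5] turn deg 0.58 cur [ 0.5082 -0.2181  0.314 ] ang -0.3679
```

Request:
play_rows --pt "-1 0.003 0.03 0 0.6" --pt "-1 0.003 0.075 0 0.6" --pt "-1 0.003 0.12 0 0.6" --pt "-1 0.003 0.16 0 0.6" --pt "-1 0.003 0.19 0 0.6" --pt "-1 0.003 0.21 0 0.6" --pt "-1 0.003 0.216 0 0.6" --pt "-1 0.003 0.216 0 0.6"

```text
time_s: 10.0
ee_pos: [0.5112, -0.2194, 0.0985]
ee_rot: [[0.929, 0.0, 0.371], [-0.371, 0.0, 0.929], [0.0, -1.0, 0.0]]
ft_force: [-0.3, 0.4, 0.7]
opening: 0.0857
```

Run:
```python
from h import *
mv(.5105,-.2195,.097,-.378)
w=viewer.grab_frame("wrist");crop(w,0,420,0,560,1.4,"pics/w9.png")
```

```text
shift mm [-0.6  1.5 -0.4] turn deg -0.09 cur [ 0.5112 -0.2194  0.0985] ang -0.3796
```

View pics/w9.png

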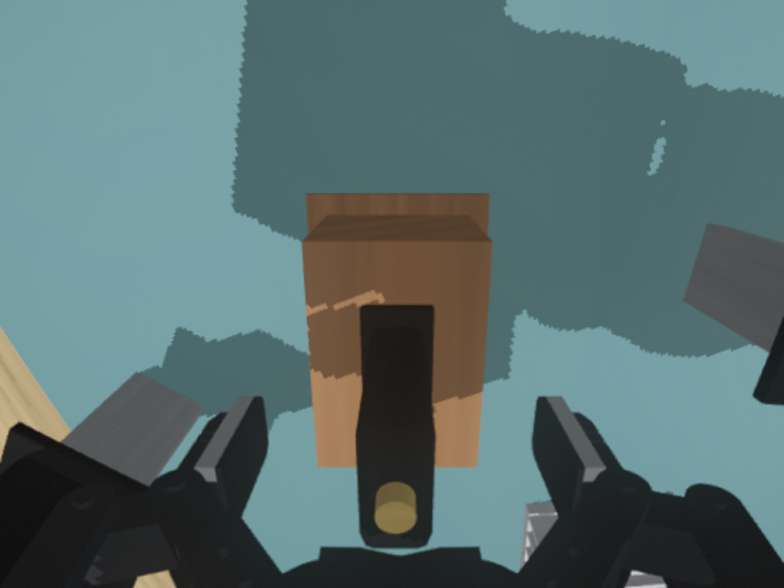

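Request:
play_rows --pt "0 0 0 0 0" --pt "1 0 0 0 0" --pt "1 0 0 0 0" --pt "1 0 0 0 0" --pt "1 0 0 0 0" --pt "1 0 0 0 0"

```text
time_s: 10.8
ee_pos: [0.5111, -0.2193, 0.0985]
ee_rot: [[0.929, 0.0, 0.371], [-0.371, -0.0, 0.929], [0.0, -1.0, 0.0]]
ft_force: [-1.0, 1.2, 3.2]
opening: 0.0192
```

Run:
```python
from h import *
s=env.state();print(s["ft_force"],s["opening"])
mv(.5105,-.2195,.097,-.378)
```

```text
[-1.03218701  1.2468187   3.22968124] 0.01919604315271533
shift mm [-0.5  1.5 -0.4] turn deg -0.12 cur [ 0.5111 -0.2193  0.0985] ang -0.3801
```

Request:
play_rows --pt "1 0 -0.015 0 0" --pt "1 0 -0.035 0 0" --pt "1 0 -0.06 0 0" --pt "1 0 -0.09 0 0" --pt "1 0 -0.13 0 0" --pt "1 0 -0.17 0 0" --pt "1 0 -0.18 0 0" --pt "1 0 -0.18 0 0"

```text
time_s: 11.8
ee_pos: [0.5109, -0.2192, 0.2783]
ee_rot: [[0.929, 0.0, 0.371], [-0.371, -0.0, 0.929], [0.0, -1.0, 0.0]]
ft_force: [-0.6, 1.0, -1.9]
opening: 0.0195
```

Run:
```python
from h import *
s=env.state();print(s["ft_force"],s["opening"])
mv(.6108,.2151,.278,.264)
w=viewer.grab_frame("wrist");crop(w,0,420,0,560,1.4,"pics/w10.png")
w=viewer.grab_frame("scene");crop(w,0,420,0,560,1.4,"pics/s10.png")
```

```text
[-0.56533941  0.98830246 -1.89654378] 0.01950876838922562
shift mm [-6.840e+01  3.000e-01  4.404e+02] turn deg -36.9 cur [ 0.5109 -0.2192  0.2783] ang -0.3801
```

View pics/w10.png

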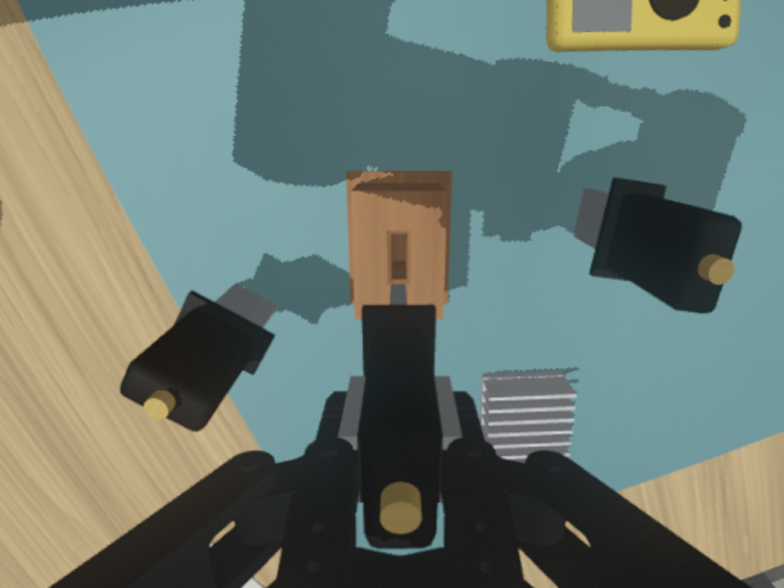

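View pics/s10.png

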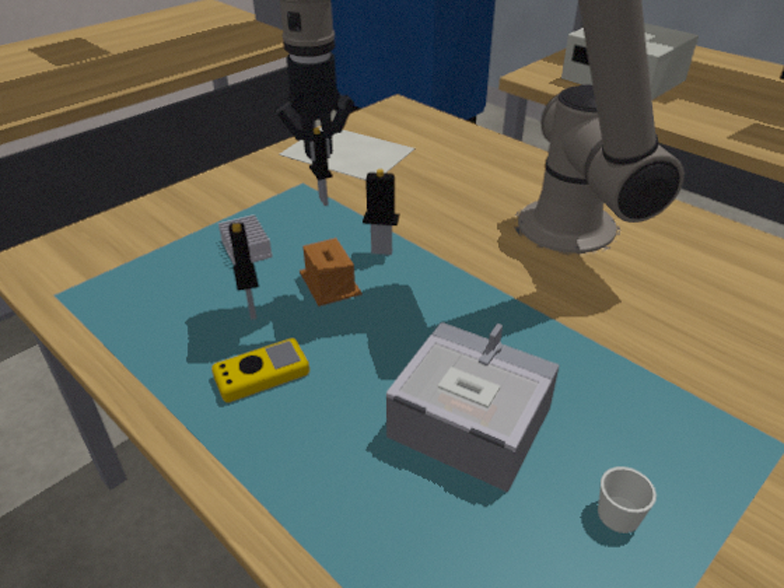

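Request:
play_rows --pt "1 -0.006 0 0.04 -3" --pt "1 -0.014 0 0.09 -7" --pt "1 -0.021 0 0.14 -11.5" --pt "1 -0.029 0 0.19 -16" --pt "1 -0.037 0 0.24 -20" --pt "1 -0.045 0 0.29 -25" --pt "1 -0.052 0 0.335 -29" --pt "1 -0.059 0 0.38 -33" --pt "1 -0.065 0 0.42 -36" --pt "1 -0.0685 0 0.44 -36.9"

```text
time_s: 13.15
ee_pos: [0.6102, 0.2166, 0.276]
ee_rot: [[0.965, -0.004, -0.263], [0.263, -0.001, 0.965], [-0.004, -1.0, 0.0]]
ft_force: [0.5, -0.3, -2.0]
opening: 0.0194
```

Request:
play_rows --pt "1 0 0.01 0 0" --pt "1 0 0.03 0 0" --pt "1 0 0.045 0 0" --pt "1 0 0.05 0 0" --pt "1 0 0.05 0 0"

```text
time_s: 13.78
ee_pos: [0.6107, 0.2141, 0.2282]
ee_rot: [[0.966, -0.0, -0.26], [0.26, -0.0, 0.966], [-0.0, -1.0, 0.0]]
ft_force: [-0.1, -0.5, -1.1]
opening: 0.0191
```

Run:
```python
from h import *
s=env.state();print(s["ft_force"],s["opening"])
mv(.6108,.2151,.228,.264)
w=viewer.grab_frame("wrist");crop(w,0,420,0,560,1.4,"pics/w11.png");crop(w,160,260,235,335,6,"pics/w12.png")
w=viewer.grab_frame("scene");crop(w,180,330,250,400,4,"pics/s11.png")
w=viewer.grab_frame("top");crop(w,155,275,140,260,5,"pics/t11.png")
```

```text
[-0.14202696 -0.47846638 -1.07825837] 0.019063435099050792
shift mm [0.4 0.2 0.9] turn deg -0.05 cur [0.6107 0.2141 0.2282] ang 0.2631
```

View pics/w11.png

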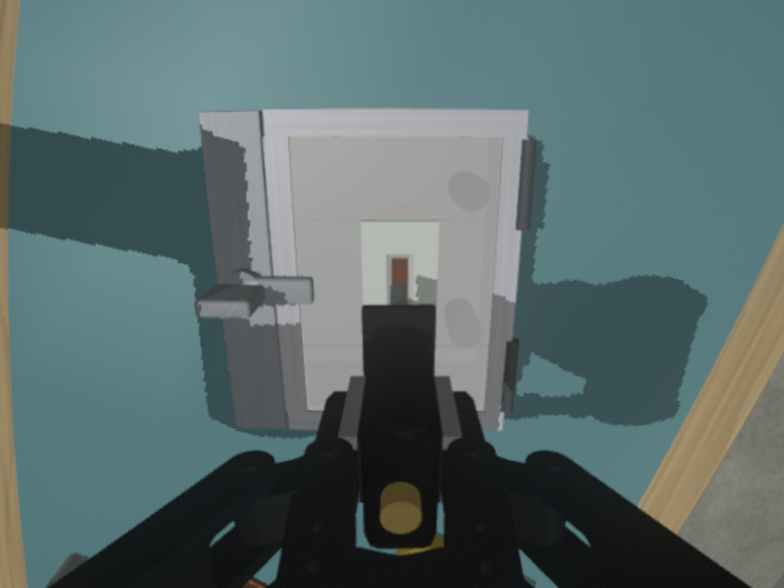

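View pics/w12.png

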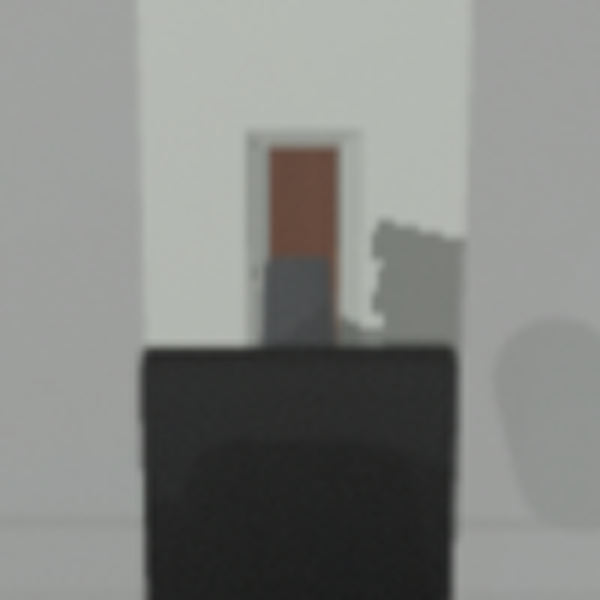

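View pics/s11.png

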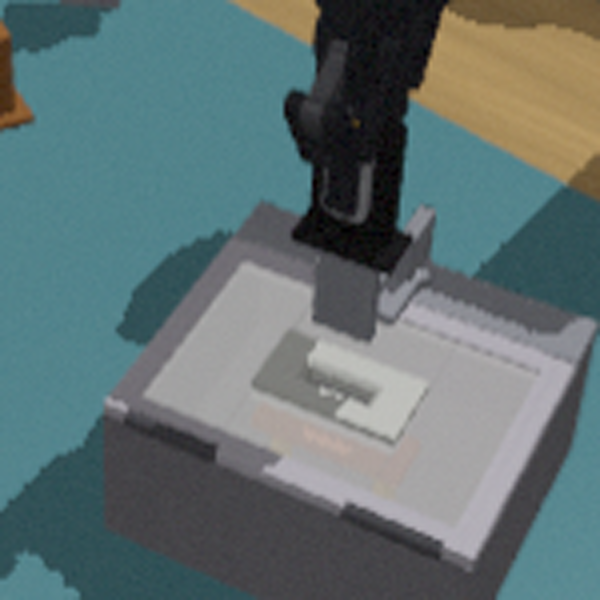

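View pics/t11.png

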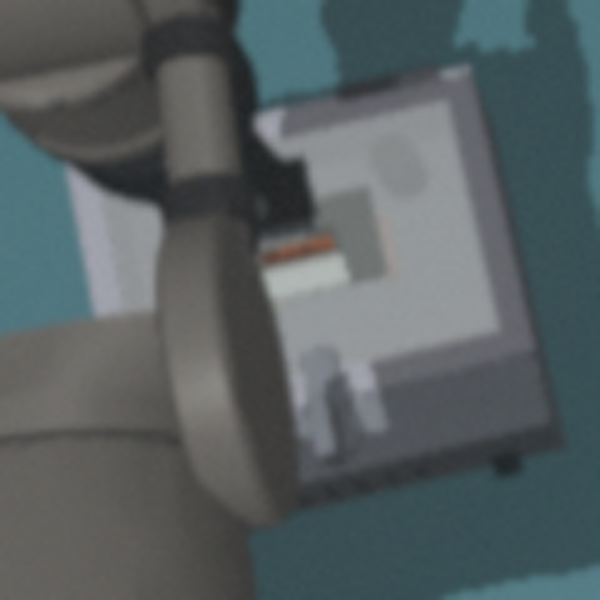

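Run:
```python
from h import *
w=viewer.grab_frame("wrist");s=env.state();E=np.array(s["ee_rot"]);p=np.array(s["ee_pos"])
o=lambda a:np.array(a)/6+[235,160]-.42
t=plane(w,o([(265,256),(332,256)]),p[2]-.0885)
sl=plane(w,o([(247,130),(360,130)]),.103)
bz=plane(w,o([(138,0),(468,0)]),.103)
fl=plane(w,o([(143,347),(457,347)]),p[2]-.0885+.065)
for n,q in (("tip",t),("slot",sl),("bez",bz),("flange",fl)): print(n,(((q-p)@E)*1000).round(2).tolist())
# bezel top/bottom edge in w11
b=plane(w,np.array([(361,220),(439,220)])/1.4,.103);print((((b-p)@E)*1000).round(2).tolist())
```

```text
tip [[-3.35, 88.49, 15.14], [4.58, 88.51, 15.12]]
slot [[-6.38, 126.11, 21.57], [8.86, 126.13, 21.54]]
bez [[-20.63, 126.09, 39.21], [23.03, 126.15, 39.15]]
flange [[-12.69, 23.48, 26.5], [14.45, 23.52, 26.45]]
[[-20.36, 126.09, 41.15], [23.77, 126.15, 41.09]]
```

Request:
play_rows --pt "1 0.0005 0.005 0.001 0" --pt "1 0.0005 0.015 0.001 0" --pt "1 0.0005 0.025 0.001 0" --pt "1 0.0005 0.032 0.001 0" --pt "1 0.0005 0.032 0.001 0" --pt "1 0.0005 0.032 0.001 0"

```text
time_s: 14.72
ee_pos: [0.6111, 0.2159, 0.1966]
ee_rot: [[0.965, 0.001, -0.261], [0.261, 0.0, 0.965], [0.001, -1.0, 0.0]]
ft_force: [0.3, 0.3, -1.1]
opening: 0.0196
```

Run:
```python
from h import *
s=env.state();print(s["ft_force"],s["opening"])
mv(.6108,.2151,.196,.264)
w=viewer.grab_frame("wrist");crop(w,160,260,235,335,6,"pics/w13.png")
w=viewer.grab_frame("scene");crop(w,210,310,280,380,6,"pics/s13.png")
```

```text
[ 0.31033248  0.31663256 -1.09975876] 0.019621687539262713
shift mm [-0.5  0.6 -0.7] turn deg -0.0 cur [0.6111 0.2159 0.1966] ang 0.264
```

View pics/w13.png

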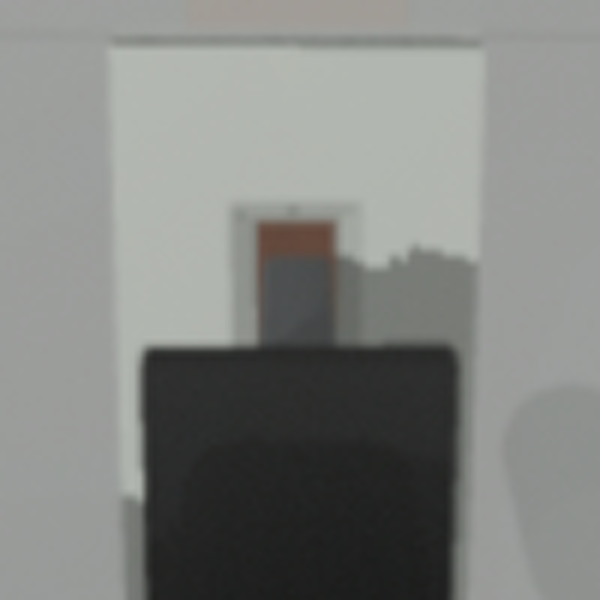

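View pics/s13.png

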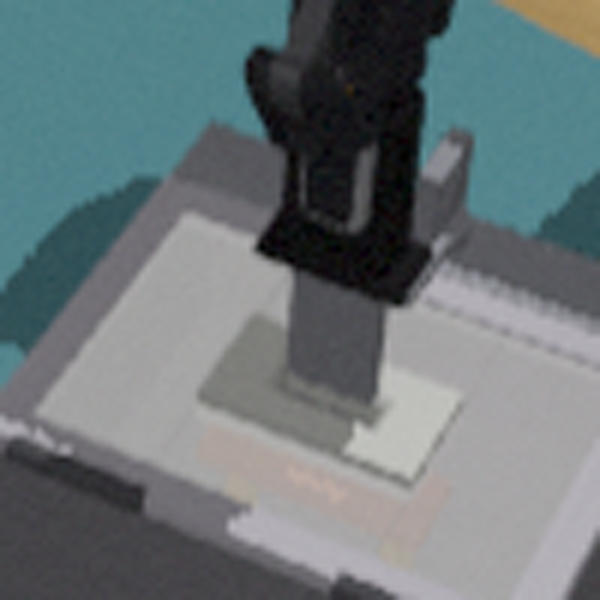

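Run:
```python
from h import *
w=viewer.grab_frame("wrist");s=env.state();E=np.array(s["ee_rot"]);p=np.array(s["ee_pos"])
o=lambda a:np.array(a)/6+[235,160]-.42
t=plane(w,o([(263,256),(335,256)]),p[2]-.0885)
sl=plane(w,o([(232,204),(360,204)]),.103)
bz=plane(w,o([(110,47),(484,47)]),.103)
for n,q in (("tip",t),("slot",sl),("bez",bz)): print(n,(((q-p)@E)*1000).round(2).tolist())
print(p,s["ee_rot"][0])
```

```text
tip [[-3.59, 88.5, 15.21], [4.93, 88.51, 15.19]]
slot [[-7.37, 93.75, 20.15], [7.99, 93.76, 20.12]]
bez [[-21.44, 93.74, 39.23], [22.39, 93.77, 39.17]]
[0.61110011 0.2158452  0.19675326] [ 9.65369116e-01  8.49238623e-04 -2.60886466e-01]
```

Request:
play_rows --pt "1 -0.0003 0.002 0 0" --pt "1 -0.0003 0.005 0 0" --pt "1 -0.0003 0.008 0 0" --pt "1 -0.0003 0.011 0 0" --pt "1 -0.0003 0.015 0 0" --pt "1 -0.0003 0.019 0 0" --pt "1 -0.0003 0.023 0 0" --pt "1 -0.0003 0.023 0 0"

```text
time_s: 15.88
ee_pos: [0.6104, 0.2157, 0.1728]
ee_rot: [[0.965, -0.001, -0.261], [0.261, -0.0, 0.965], [-0.001, -1.0, 0.0]]
ft_force: [-0.5, -0.7, -1.0]
opening: 0.0194
```

Run:
```python
from h import *
s=env.state();print(s["ft_force"],s["ft_torque"],s["opening"])
mv(.6108,.2155,.173,.264)
w=viewer.grab_frame("wrist");crop(w,160,260,235,335,6,"pics/w14.png")
w=viewer.grab_frame("scene");crop(w,210,310,280,380,6,"pics/s14.png")
```

```text
[-0.52959732 -0.65649228 -0.99722608] [ 0.0321521  -0.00210213  0.01209168] 0.01938263001239334
shift mm [ 0.3 -0.2 -0.3] turn deg -0.0 cur [0.6104 0.2157 0.1728] ang 0.2639
```

View pics/s14.png

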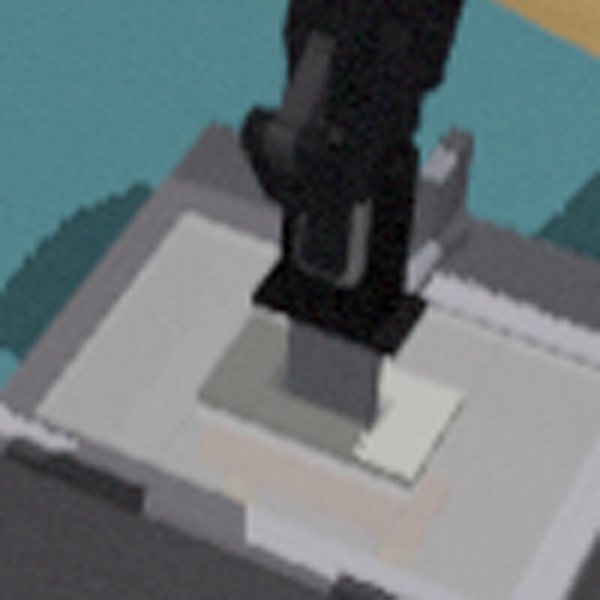

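Request:
play_rows --pt "1 0 0.004 0 0" --pt "1 0 0.008 0 0" --pt "1 0 0.012 0 0" --pt "1 0 0.015 0 0" --pt "1 0 0.017 0 0" --pt "1 0 0.019 0 0" --pt "1 0 0.021 0 0" --pt "1 0 0.021 0 0"

```text
time_s: 16.98
ee_pos: [0.6106, 0.2157, 0.1525]
ee_rot: [[0.965, 0.0, -0.261], [0.261, 0.0, 0.965], [0.0, -1.0, 0.0]]
ft_force: [-1.7, -0.5, 3.2]
opening: 0.0194
```

Run:
```python
from h import *
s=env.state();print(s["ft_force"],s["ft_torque"],s["opening"])
mv(.6108,.2155,.152,.264)
```

```text
[-1.71923647 -0.5356935   3.23859731] [-0.13392229  0.48340948  0.00317848] 0.019375910222770465
shift mm [ 0.1  0.5 -0.3] turn deg -0.0 cur [0.6106 0.2157 0.1525] ang 0.264
```

Request:
play_rows --pt "1 0 0.002 0 0" --pt "1 0 0.004 0 0" --pt "1 0 0.006 0 0" --pt "1 0 0.0065 0 0" --pt "1 0 0.0065 0 0" --pt "1 0 0.0065 0 0" --pt "1 0 0.0065 0 0"

```text
time_s: 17.85
ee_pos: [0.6106, 0.2157, 0.146]
ee_rot: [[0.965, 0.0, -0.261], [0.261, 0.0, 0.965], [0.0, -1.0, 0.0]]
ft_force: [-2.2, -0.1, 5.5]
opening: 0.0192
```

Run:
```python
from h import *
s=env.state();print(s["ft_force"],s["ft_torque"],s["opening"])
mv(.6108,.2155,.1465,.264)
w=viewer.grab_frame("wrist");crop(w,0,420,0,560,1.4,"pics/w15.png")
w=viewer.grab_frame("scene");crop(w,190,310,270,390,5,"pics/s15.png")
```

```text
[-2.18097593 -0.14818163  5.45081105] [-0.18437606  0.62121054 -0.01371426] 0.01922195376537949
shift mm [ 0.1 -0.5 -0.3] turn deg -0.0 cur [0.6106 0.2157 0.146 ] ang 0.2639
```

View pics/s15.png

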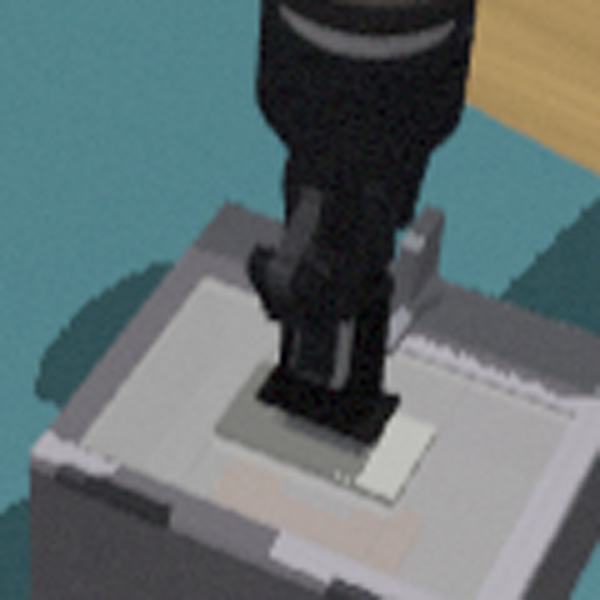

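View pics/w15.png

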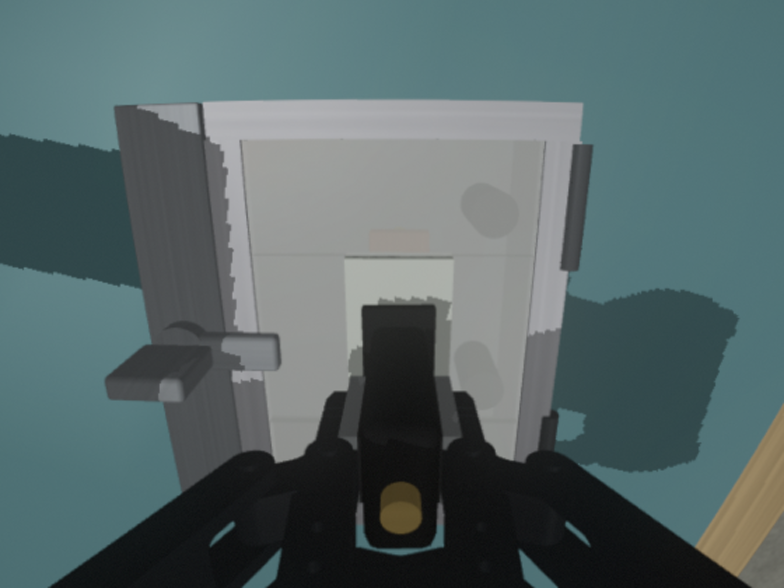

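Request:
play_rows --pt "1 0 0.001 0 0" --pt "1 0 0.001 0 0" --pt "1 0 0.001 0 0" --pt "1 0 0.001 0 0"

```text
time_s: 18.45
ee_pos: [0.6107, 0.2157, 0.1451]
ee_rot: [[0.965, 0.0, -0.261], [0.261, 0.0, 0.965], [0.0, -1.0, 0.0]]
ft_force: [-2.5, -1.1, 5.4]
opening: 0.0193
```

Run:
```python
from h import *
from station import job
s=env.state();print(s["time_s"],s["ft_force"],s["ee_pos"],s["opening"])
print(job.finish_job())
```

```text
18.45 [-2.46334738 -1.05029867  5.39242234] [0.61065437 0.21573903 0.14508089] 0.01933665643115343
the job is handed in; nothing more can be done
None
```

I turned the turnbutton across the guard, took the smallest paddle from the wooden stand and put its blade through the slot. I handed in at 18.5 s with the paddle still gripped and the bar held down. `finish_job` reports no verdict.

- **Turnbutton:** it ended at about 1.55 rad, judged from the gripper angle. Pictures taken after release show its arm square across the guard's front edge, with the guard shut.
- **Paddle:** it is gripped at 19.3 mm opening and upright. The pictures show no slip in the fingers. Just above the slot, the wrist view put the tip within about 0.5 mm of the slot's axis, and the blade went in with no sign of contact.
- **Bar travel:** my two estimates disagree somewhat. From the tool height the bar is down about 11 mm; from the net push of about 6.5 N and the spring figures, about 8 mm. The force reading did not rise over the last 1 mm, which is within its noise. Both estimates are above the required 6 mm and short of the 14 mm stop.
- **Bystanders:** the moves stayed clear of the meter, heat sink and cup, but I did not re-measure their positions at the end.

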